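# Check the bench balance with the large check weight

### The job

Check the bench balance: take the largest of the three knobbed steel check weights from the desk mat and set it down gently, standing upright in the centre of the balance's round pan, then let go so that the pan alone carries it. Never slam or force the sprung pan down towards its stop, and leave the two smaller weights where they stand.

Things in the scene. Friction and masses are not known exactly. Their poses are not given: they have to be found in the camera images.
- large_center (a point): Largest check weight: upright steel cylinder 38 mm across, straight-sided from its flat foot to 47 mm up, then a neck and a knob 26 mm wide; 64 mm tall, 0.5 kg. Point on its axis, half-way up (32 mm above the foot); z up the weight. It stands on a fixed desk mat 4 mm thick (130 x 280 mm) in a row with the other two, in any order, neighbours about 85 mm apart.
- medium_center (a point): The medium check weight, same shape: 24 mm in diameter, 39 mm tall, 0.1 kg, on the same mat. This point is on its axis, half-way up (19.5 mm above its foot); z up. To be left alone.
- small_center (a point): The small check weight, same shape: 18 mm in diameter, 30 mm tall, 0.05 kg, on the same mat. This point is on its axis, half-way up (15 mm above its foot); z up. To be left alone.
- pan_top (a point): Balance pan: flat rimless steel disc 124 mm across. Point: centre of its upper face, 74 mm above the bench when empty; z up, x away from the control panel. Its fixed white housing (250 x 190 mm) lies lower. Sprung and damped, straight down only: moves from about 1 N, 1 mm per further 0.8 N; rests about 5 mm down under the large weight; stop at 16 mm.
There are look-alikes about, which are no part of the job. Leave any red or turquoise look-alike of the part that bears large_center alone.

How it is judged:
By the outcome, as a careful person would: the job done as asked, in the order asked, and still so for the second after the job is handed in, with the robot touching nothing.
It also fails if it takes over 37 s, if anything falls off the work surface, if the arm or the gripper's body presses on something with over 40 N, if the wrist force passes 120 N, or if a joint passes its speed limit or range.

### The arm

A 7-joint arm with a two-finger parallel gripper is mounted at the origin on the work surface. World frame = base frame: x ahead of the robot, y to its left, z up, the work surface at z = 0. Lengths are in m, angles in degrees, forces in N, time in s.
With the tool pointing down it reaches from about 0.425 to 0.875 m from the base axis. Payload 4.7 kg.
Tool frame: the origin (TCP) lies at the very end of the fingers, on their centre line; the grasp point (between the pads) lies behind it (env.pinch_z is the z of the grasp point in the tool frame, in m); z points along the fingers, y is the direction in which the jaws open and shut (so a half turn about z gives the same grasp; the last joint's range is limited). The gripper opens to 87 mm and grips with 3 to 60 N. Pads are 19 mm wide; open, the fingers measure 117 mm over their backs; the gripper's body (75 mm by 190 mm) begins 51 mm behind the grasp point.
Start: joints at [-65.598, 18.392, -4.016, 83.108, 1.295, 78.541, -3.26], TCP at [0.26, 0.596, 0.199] pointing down, gripper open.
Joint ranges: [-163.93, 163.93], [-17.29, 119.83], [-79.2, 71.16], [3.27, 140.29], [-89.18, 269.18], [5.43, 117.66], [-154.24, 154.24]. Speed limits (degrees/s): [147.25, 147.25, 180, 180, 180, 180, 180].

### API

Orientations are given as [roll, pitch, yaw] about the fixed x, y, z axes, in that order (R = Rz(yaw) Ry(pitch) Rx(roll)).
In Python, from cell import readout, read_camera, env gives the robot as it stands. The module is installed in compiled form; this text tells all that it offers.
- The arm moves only by the tool servo_tool, never from a script. Its argument "plan" is a list that holds one entry, the list of rows, each a list of 5 numbers: the finger opening in m, from 0 to 0.087, then the shift along the tool's x, y, z in m, then the turn about the tool's z in rad. In form: [[[jaw, x, y, z, yaw], ...]]. A call has 1 to 12 rows; each row is the pose to reach, as a shift and turn from the pose measured when the call began, along the tool's axes at that moment; what a row does not reach only later rows make up. A row lasts 1/12 s, in which the tool goes at most 41.7 mm and 7.16 degrees, less where a joint would pass 70% of its speed; a pose out of reach is approached as far as the arm can. A call with a gripper value outside its range is refused whole. The fingers move at their own pace and stop on an object; "force" is the grip in N (left out, the last holds). Time passes only in rows, so rows that repeat a pose let the fingers close. It gives the time, the measured TCP pose, the force and the opening at its end, in the units of the state.
- readout.get_obs(): the state, without advancing time (a new reading comes with each control period).
- read_camera(name): name is "scene" or "top"; returns a dict with "image" (384x512x3 uint8, red, green, blue), "range_z" (384x512 float32, m along the optical axis (not along the pixel's ray), 0 where there is no reading), "mtx" (3x3 intrinsics, pixels), "D" ([k1, k2, p1, p2, k3] as OpenCV has them; the pictures are not rectified), "camera_from_world" (4x4, takes a point from world to camera coordinates). Camera axes: x right, y up, looking along -z (the intrinsics and any distortion apply to the point x, -y, -z); pixel columns grow to the right and rows downward; lengths in m; the calibration is good to about 2 mm. A picture is of the moment at which its call begins.
- env.sign_off(): hands the job in, once; it reports no verdict.
The state is a dict: "time_s": time; "qpos": joint angles; "joint_velocities": joint speeds; "effort": joint torques, N m; "tool_pos": TCP position; "tool_rot": TCP orientation; "force": force on the tool from outside, world axes, zero at the start; "wrist_torque": the same for the moment, N m; "grip_width": finger opening in m.
Only numpy, scipy, OpenCV 4.12 (cv2) and the standard library are available. Lean on these libraries where they do the work, as an engineer would, in place of code of your own. Each camera call takes 0.05 s, during which the arm holds its last target. There are 200 camera calls.

## Working session

There is one attempt and no reset: what is moved stays moved. The work goes in short steps, Python scripts to look and compute and a tool call to move; the robot and the scene stay as the last step left them, time stands still between calls to the robot, and variables do not carry over. Pictures are saved under pics/ and viewed, about 8 in all and at most 12, crops included, and the job is handed in when it is done.

Besides the shell and the picture viewer there is one more tool, called after ">>>" in YAML: its name, and indented under it one key for each argument. servo_tool: Moves the arm, as the interface text tells. Its arguments: {"type":"object","properties":{"plan":{"type":"array"},"force":{"type":"number"}},"required":["plan"]}

```bash
mkdir -p pics; cat > h.py <<'E'
import numpy as np, cv2
from cell import readout, read_camera, env
def pts(c):
    """world xyz per pixel from depth"""
    h,w=c["range_z"].shape
    u,v=np.meshgrid(np.arange(w),np.arange(h))
    n=cv2.undistortPoints(np.stack([u,v],-1).reshape(-1,1,2).astype(float),np.array(c["mtx"]),np.array(c["D"])).reshape(h,w,2)
    z=c["range_z"]
    P=np.stack([n[...,0]*z,-n[...,1]*z,-z,np.ones_like(z)],-1)
    return (P@np.linalg.inv(c["camera_from_world"]).T)[...,:3]
E
python3 - <<'E'
from h import *
for n in("scene","top"):
    c=read_camera(n); cv2.imwrite(f"pics/{n}0.png",c["image"][...,::-1])
    np.savez(f"{n}0.npz",**c); print(n,np.linalg.inv(c["camera_from_world"])[:3,3], (c["range_z"]>0).mean())
print(readout.get_obs(),env.pinch_z)
E
```

```text
scene [ 1.02092382 -0.20414009  0.80069451] 0.995819091796875
top [ 4.44248824e-01 -7.04629481e-04  8.46346557e-01] 0.9960784912109375
{'time_s': 0.1, 'qpos': array([-65.5978241 ,  18.43479938,  -4.01786819,  83.16740735,
         1.29325273,  78.54033973,  -3.25980497]), 'joint_velocities': array([ 0.09718626, -0.16841219,  0.02294412, -0.18101615, -0.07500164,
        0.12466128,  0.01403183]), 'effort': array([-5.29092031e-04, -4.92572808e+01, -4.05883100e-01, -3.13400996e+01,
       -6.41327770e-02,  3.94183095e-02,  8.16325542e-05]), 'tool_pos': array([0.25996885, 0.59517159, 0.19837579]), 'tool_rot': array([-1.79902597e+02,  2.95759949e-03,  1.56409474e+02]), 'force': array([-0.3451631 ,  0.28803233,  0.45368378]), 'wrist_torque': array([ 0.03003923, -0.04703655,  0.02970052]), 'grip_width': 0.08695139181818191} -0.0187
```

View pics/scene0.png

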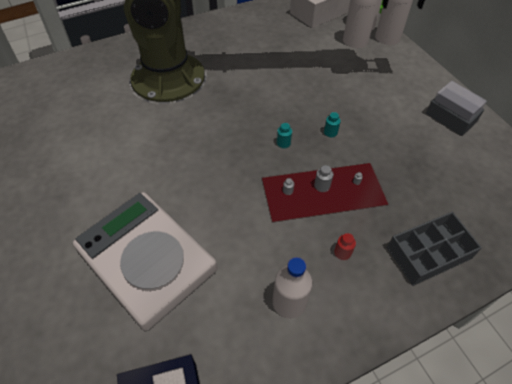

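View pics/top0.png

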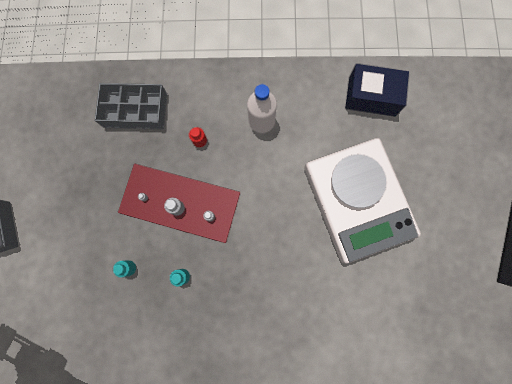

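The top view shows the mat with the weights at about (142,197) small, (173,206) large and (209,216) medium. The pan is at (359,182), the bottle at (262,108), and the red and turquoise look-alikes are off the mat.

```bash
python3 - <<'E'
from h import *
for n,boxes in (("top",dict(small=(130,185,155,210),large=(158,190,190,222),med=(198,203,222,228),pan=(325,148,393,216),bottle=(240,75,285,140))),("scene",dict(large=(312,160,338,195),small=(350,168,366,188),med=(280,174,298,198),pan=(115,225,190,295)))):
    c=dict(np.load(n+"0.npz")); P=pts(c)
    for k,(a,b,d,e) in boxes.items():
        p=P[b:e,a:d].reshape(-1,3)
        lo={'pan':.066,'large':.056,'small':.024,'med':.032,'bottle':.03}[k]
        q=p[p[:,2]>lo]
        if len(q)<3: print(n,k,"few",p[:,2].max());continue
        (cx,cy),r=cv2.minEnclosingCircle(q[:,:2].astype(np.float32))
        print(n,k,len(q),"circ",np.round([cx,cy,r],4),"mean",q.mean(0).round(4),"zmax",q[:,2].max().round(4),"mid",((q.max(0)+q.min(0))/2).round(4))
        if k=='large':
            q=p[(p[:,2]>.015)]
            (cx,cy),r=cv2.minEnclosingCircle(q[:,:2].astype(np.float32));print("  body",np.round([cx,cy,r],4),len(q))
c=dict(np.load("top0.npz"));im=c["image"].astype(int);P=pts(c)
m=((im[...,0]>60)&(im[...,1]<40)&(im[...,2]<50)).astype(np.uint8);m[:160]=0
cs=max(cv2.findContours(m,0,1)[0],key=cv2.contourArea)
print("mat",cv2.minAreaRect(P[cs[:,0,1],cs[:,0,0],:2].astype(np.float32)), np.median(P[m>0][:,2]))
E
```

```text
top small 44 circ [0.512  0.1472 0.1627] mean [0.5737 0.2788 0.0485] zmax 0.8463 mid [0.5144 0.1472 0.4354]
top large 89 circ [0.5015 0.1058 0.121 ] mean [0.5467 0.1947 0.1022] zmax 0.8463 mid [0.5039 0.107  0.4512]
  body [0.5028 0.1093 0.1247] 246
top med 69 circ [0.4907 0.066  0.0814] mean [0.5257 0.1181 0.0733] zmax 0.8463 mid [0.492  0.0672 0.4392]
top pan 2358 circ [ 0.5437 -0.1354  0.1675] mean [ 0.6018 -0.2205  0.0786] zmax 0.8463 mid [ 0.5543 -0.1422  0.4573]
top bottle 1029 circ [ 0.6207 -0.0039  0.1765] mean [ 0.7551 -0.0033  0.1242] zmax 0.8463 mid [ 0.6202 -0.0033  0.4384]
scene large 88 circ [0.7807 0.0028 0.3172] mean [0.5686 0.1887 0.0911] zmax 0.8007 mid [0.7806 0.0059 0.4284]
  body [0.7861 0.009  0.3173] 332
scene small 40 circ [0.7949 0.041  0.3335] mean [0.6004 0.2605 0.0679] zmax 0.8007 mid [0.7949 0.044  0.4124]
scene med 60 circ [0.5311 0.1201 0.0112] mean [0.5313 0.1207 0.0377] zmax 0.046 mid [0.5304 0.1213 0.039 ]
scene pan 2866 circ [ 0.7808 -0.2167  0.2406] mean [ 0.6101 -0.2225  0.0825] zmax 0.8007 mid [ 0.7806 -0.2219  0.4347]
mat ((0.5351505279541016, 0.1933058798313141), (0.013971015810966492, 0.032630130648612976), 37.821510314941406) 0.003990807454832823
```

Missing depth pixels (range 0) contaminate the result, so I'll exclude them.

```bash
cat > m.py <<'E'
from h import *
def circ(p,lo,hi):
    q=p[(p[:,2]>lo)&(p[:,2]<hi)]
    if len(q)<5: return None
    (cx,cy),r=cv2.minEnclosingCircle(q[:,:2].astype(np.float32))
    return np.round([cx,cy,r,q[:,0].mean(),q[:,1].mean(),np.median(q[:,2])],4),len(q)
if __name__=="__main__":
  for n,boxes in (("top",dict(small=(130,185,155,210),large=(158,190,190,222),med=(198,203,222,228),pan=(325,148,393,216),bottle=(240,75,285,140))),("scene",dict(large=(312,160,338,195),small=(350,168,366,188),med=(280,174,298,198),pan=(110,220,195,300)))):
    c=dict(np.load(n+"0.npz")); P=pts(c)
    for k,(a,b,d,e) in boxes.items():
        p=P[b:e,a:d].reshape(-1,3)
        lo={'pan':.068,'large':.061,'small':.028,'med':.037,'bottle':.03}[k]
        print(n,k,circ(p,lo,.3))
        if k=='large': print("  body",circ(p,.015,.052))
  c=dict(np.load("top0.npz"));im=c["image"].astype(int);P=pts(c)
  print(im[185,160],im[225,190])
  m=((im[...,0]>2*im[...,1])&(im[...,0]>50)&(P[...,2]<.02)).astype(np.uint8);m[:155]=0
  ij=np.argwhere(m>0);print("mat",cv2.minAreaRect(P[ij[:,0],ij[:,1],:2].astype(np.float32)))
  m=((P[...,2]>.04)&(P[...,2]<.066)).astype(np.uint8);m[:,:290]=0;m[:130]=0;m[270:]=0;m[:,430:]=0
  ij=np.argwhere(m>0);print("housing",cv2.minAreaRect(P[ij[:,0],ij[:,1],:2].astype(np.float32)),np.median(P[m>0][:,2]))
E
python3 m.py
```

```text
top small (array([0.5768, 0.2865, 0.0076, 0.5776, 0.2861, 0.0337]), 24)
top large (array([0.5522, 0.2047, 0.0119, 0.5517, 0.204 , 0.0675]), 83)
  body (array([0.5519, 0.2052, 0.019 , 0.5477, 0.198 , 0.0472]), 106)
top med (array([0.5291, 0.124 , 0.0076, 0.53  , 0.1241, 0.0428]), 34)
top pan (array([ 0.6039, -0.2222,  0.0625,  0.6028, -0.2218,  0.0741]), 2344)
top bottle (array([ 0.7722, -0.0033,  0.0335,  0.7597, -0.0034,  0.1152]), 1014)
scene large (array([0.5512, 0.2038, 0.0124, 0.5524, 0.2027, 0.0667]), 80)
  body (array([0.5517, 0.2029, 0.0194, 0.5599, 0.1962, 0.0386]), 201)
scene small (array([0.5777, 0.2847, 0.0071, 0.5776, 0.2856, 0.0329]), 20)
scene med (array([0.5285, 0.1227, 0.0078, 0.5297, 0.1217, 0.0418]), 31)
scene pan (array([ 0.6022, -0.2221,  0.0628,  0.6052, -0.2227,  0.0739]), 2832)
[140  68  73] [148  76  81]
mat ((0.5651177167892456, 0.20233702659606934), (0.27851998805999756, 0.12762898206710815), 74.50794219970703)
housing ((0.5654141902923584, -0.23435908555984497), (0.25205668807029724, 0.1895020455121994), 19.832555770874023) 0.05289620891275004
```

Both views agree to within 2 mm: large (0.552, 0.204), pan (0.6035, -0.222). Sizes and heights match the figures given. I'll grasp along the row, with the jaws partly open so they clear the neighbours.

>>> servo_tool:
  plan:
    - [[0.065, -0.03, -0.017, 0.005, -0.02], [0.065, -0.065, -0.037, 0.01, -0.04], [0.065, -0.1, -0.057, 0.015, -0.06], [0.065, -0.135, -0.077, 0.02, -0.08], [0.065, -0.17, -0.097, 0.025, -0.1], [0.065, -0.205, -0.117, 0.03, -0.124], [0.065, -0.24, -0.137, 0.03, -0.124], [0.065, -0.275, -0.157, 0.03, -0.124], [0.065, -0.31, -0.177, 0.03, -0.124], [0.065, -0.345, -0.197, 0.03, -0.124], [0.065, -0.38, -0.217, 0.03, -0.124], [0.065, -0.41, -0.234, 0.03, -0.124]]
  force: 35

```text
time_s: 1.1
tool_pos: [0.5433, 0.2134, 0.1686]
tool_rot: [-179.9, 0.0, 163.4]
force: [0.8, 0.6, -0.2]
grip_width: 0.0651
```

>>> servo_tool:
  plan:
    - [[0.065, -0.006, -0.003, 0.01, 0], [0.065, -0.011, -0.0065, 0.02, 0], [0.065, -0.011, -0.0065, 0.03, 0], [0.065, -0.011, -0.0065, 0.04, 0], [0.065, -0.011, -0.0065, 0.05, 0], [0.065, -0.011, -0.0065, 0.06, 0], [0.065, -0.011, -0.0065, 0.07, 0], [0.065, -0.011, -0.0065, 0.075, 0], [0.065, -0.011, -0.0065, 0.075, 0], [0.065, -0.011, -0.0065, 0.075, 0]]

```text
time_s: 1.93
tool_pos: [0.5518, 0.204, 0.0934]
tool_rot: [-179.8, -0.0, 163.4]
force: [0.3, 0.4, -0.3]
grip_width: 0.065
```

```bash
python3 - <<'E'
from h import *
print(readout.get_obs()["tool_pos"],readout.get_obs()["tool_rot"])
a=read_camera("scene")["image"][60:300,180:420]; b=read_camera("top")["image"][100:340,60:300]
cv2.imwrite("pics/a1.png",cv2.resize(np.hstack([a,b]),(800,400))[...,::-1])
E
```

```text
[0.55176742 0.20400232 0.09339991] [-1.79836764e+02 -3.72868685e-03  1.63429215e+02]
```

View pics/a1.png

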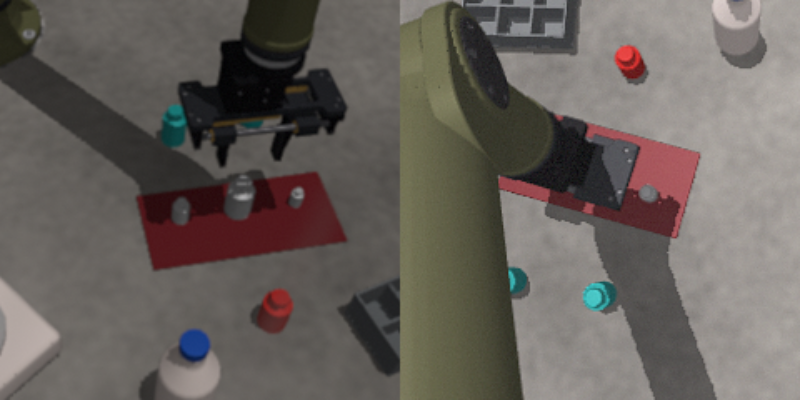

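The open fingers straddle the large weight: in the scene crop the fingertips are at (222,150) and (280,150), with the knob at (238,180) below. The neighbours are clear, so I'll go down.

>>> servo_tool:
  plan:
    - [[0.065, 0, 0, 0.01, 0], [0.065, 0, 0, 0.02, 0], [0.065, 0, 0, 0.03, 0], [0.065, 0, 0, 0.04, 0], [0.065, 0, 0, 0.05, 0], [0.065, 0, 0, 0.06, 0], [0.065, 0, 0, 0.068, 0], [0.065, 0, 0, 0.074, 0], [0.065, 0, 0, 0.078, 0], [0.065, 0, 0, 0.078, 0]]

```text
time_s: 2.87
tool_pos: [0.5519, 0.2037, 0.0152]
tool_rot: [-179.8, -0.0, 163.4]
force: [-1.1, 0.7, 1.0]
grip_width: 0.0646
```

>>> servo_tool:
  plan:
    - [[0.055, 0, 0, 0, 0], [0.05, 0, 0, 0, 0], [0.045, 0, 0, 0, 0], [0.042, 0, 0, 0, 0], [0.039, 0, 0, 0, 0], [0.036, 0, 0, 0, 0], [0.03, 0, 0, 0, 0], [0.03, 0, 0, 0, 0], [0.03, 0, 0, 0, 0], [0.03, 0, 0, 0, 0]]
  force: 35

```text
time_s: 3.7
tool_pos: [0.5523, 0.2045, 0.0156]
tool_rot: [-179.9, 0.0, 163.4]
force: [0.9, 3.1, 1.3]
grip_width: 0.0367
```

>>> servo_tool:
  plan:
    - [[0.03, 0, 0, -0.003, 0], [0.03, 0, 0, -0.008, 0], [0.03, 0, 0, -0.016, 0], [0.03, 0, 0, -0.028, 0], [0.03, 0, 0, -0.042, 0], [0.03, 0, 0, -0.058, 0], [0.03, 0, 0, -0.074, 0], [0.03, 0, 0, -0.09, 0], [0.03, 0, 0, -0.104, 0], [0.03, 0, 0, -0.114, 0], [0.03, 0, 0, -0.12, 0], [0.03, 0, 0, -0.12, 0]]

```text
time_s: 4.7
tool_pos: [0.5532, 0.2049, 0.1375]
tool_rot: [180.0, 0.2, 163.4]
force: [-0.5, -0.3, -6.0]
grip_width: 0.0366
```

```bash
python3 - <<'E'
from h import *
o=readout.get_obs();print(o["tool_pos"],o["tool_rot"],o["force"],o["grip_width"])
a=read_camera("scene")["image"][60:300,180:420]
cv2.imwrite("pics/a2.png",cv2.resize(a,(480,480))[...,::-1])
E
```

```text
[0.55318201 0.20488087 0.13745089] [1.79978997e+02 1.57466756e-01 1.63420640e+02] [-0.5115836  -0.30176663 -6.01689825] 0.036626292554558904
```

View pics/a2.png

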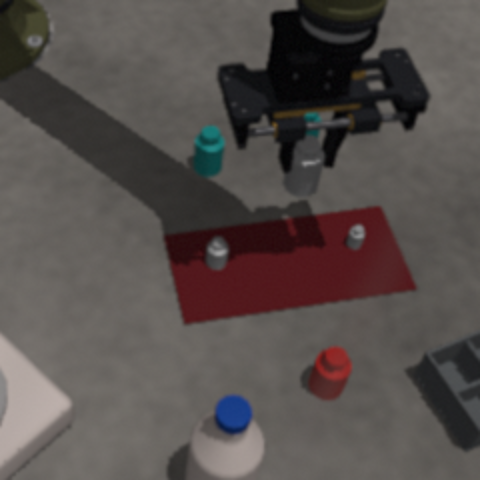

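The weight is held upright between the fingers at crop (305,165), and both small weights stand untouched at (217,253) and (356,237). Now I'll carry it to the pan.

>>> servo_tool:
  plan:
    - [[0.03, -0.002, -0.005, 0, 0], [0.03, -0.006, -0.014, 0, 0], [0.03, -0.012, -0.028, 0, 0], [0.03, -0.02, -0.046, 0, 0], [0.03, -0.029, -0.067, 0, 0], [0.03, -0.038, -0.088, 0, 0], [0.03, -0.047, -0.109, 0, 0], [0.03, -0.056, -0.13, 0, 0], [0.03, -0.065, -0.151, 0, 0], [0.03, -0.074, -0.172, 0, 0], [0.03, -0.083, -0.193, 0, 0], [0.03, -0.092, -0.214, 0, 0]]

```text
time_s: 5.75
tool_pos: [0.5788, -0.0293, 0.1356]
tool_rot: [-179.9, 0.0, 163.4]
force: [0.7, 0.3, -4.8]
grip_width: 0.0372
```

>>> servo_tool:
  plan:
    - [[0.03, -0.009, -0.02, 0, 0], [0.03, -0.018, -0.04, 0, 0], [0.03, -0.027, -0.06, 0, 0], [0.03, -0.036, -0.081, 0, 0], [0.03, -0.045, -0.102, 0, 0], [0.03, -0.054, -0.122, 0, 0], [0.03, -0.062, -0.14, 0, 0], [0.03, -0.069, -0.156, 0, 0], [0.03, -0.074, -0.167, 0, 0], [0.03, -0.077, -0.174, 0, 0], [0.03, -0.0788, -0.1776, 0, 0], [0.03, -0.0788, -0.1776, 0, 0]]

```text
time_s: 6.75
tool_pos: [0.603, -0.2227, 0.1356]
tool_rot: [-179.9, -0.0, 163.3]
force: [-0.1, 0.0, -4.5]
grip_width: 0.0368
```

>>> servo_tool:
  plan:
    - [[0.03, 0, 0, 0.004, 0], [0.03, 0, 0, 0.01, 0], [0.03, 0, 0, 0.018, 0], [0.03, 0, 0, 0.024, 0], [0.03, 0, 0, 0.029, 0], [0.03, 0, 0, 0.032, 0], [0.03, 0, 0, 0.034, 0], [0.03, 0, 0, 0.034, 0], [0.03, 0, 0, 0.034, 0]]

```text
time_s: 7.5
tool_pos: [0.6031, -0.2228, 0.1017]
tool_rot: [-179.9, -0.0, 163.3]
force: [0.3, 0.1, -4.8]
grip_width: 0.0368
```

```bash
python3 - <<'E'
from m import *
o=readout.get_obs();print(o["tool_pos"],o["tool_rot"],o["force"],o["grip_width"])
c=read_camera("scene");np.savez("s3.npz",**c)
a=c["image"][150:340,60:270]
cv2.imwrite("pics/a3.png",cv2.resize(a,None,fx=2.7,fy=2.7)[...,::-1])
E
```

```text
[ 0.603093   -0.22281699  0.10167415] [-1.79868087e+02 -2.87302860e-02  1.63301894e+02] [ 0.29698656  0.09902027 -4.7963017 ] 0.03683450550060054
```

View pics/a3.png

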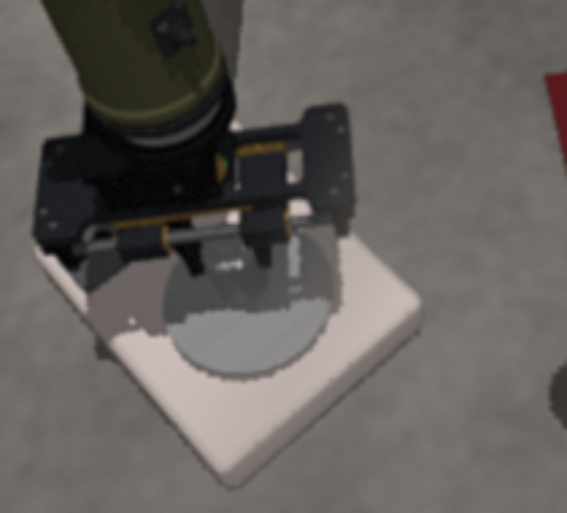

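The weight hangs over the pan centre, with its foot at crop (240,300). Before lowering I'll check its centre and foot height from depth.

```bash
python3 - <<'E'
from h import *
c=dict(np.load("s3.npz"));P=pts(c)[245:280,135:165].reshape(-1,3)
q=P[(P[:,2]>.078)&(np.hypot(P[:,0]-.603,P[:,1]+.222)<.023)&(P[:,2]<.135)]
print(len(q),q.min(0),q.max(0))
from scipy.optimize import least_squares
r=least_squares(lambda s:np.hypot(q[:,0]-s[0],q[:,1]-s[1])-.019,[.603,-.222],loss='soft_l1',f_scale=.001);print(r.x,np.abs(r.fun).mean())
print(np.sort(q[:,2])[:8])
E
```

```text
243 [ 0.59960305 -0.2438579   0.09050859] [ 0.62038861 -0.20369881  0.13483248]
[ 0.59992834 -0.2222614 ] 0.0006173549877122697
[0.09050859 0.09105086 0.09105841 0.09124332 0.09130824 0.09166287
 0.09198834 0.092524  ]
```

The foot reads 90 mm, matching the tool height, and the weight's centre is within about 3 mm of the pan centre. I'll nudge it +2 mm in x and lower it slowly.

>>> servo_tool:
  plan:
    - [[0.03, -0.001, 0.0003, 0.002, 0], [0.03, -0.002, 0.0006, 0.004, 0], [0.03, -0.002, 0.0006, 0.006, 0], [0.03, -0.002, 0.0006, 0.008, 0], [0.03, -0.002, 0.0006, 0.0095, 0], [0.03, -0.002, 0.0006, 0.011, 0], [0.03, -0.002, 0.0006, 0.012, 0], [0.03, -0.002, 0.0006, 0.0128, 0], [0.03, -0.002, 0.0006, 0.0134, 0], [0.03, -0.002, 0.0006, 0.014, 0], [0.03, -0.002, 0.0006, 0.014, 0], [0.03, -0.002, 0.0006, 0.014, 0]]

```text
time_s: 8.55
tool_pos: [0.6053, -0.2229, 0.0879]
tool_rot: [-179.9, -0.0, 163.3]
force: [0.8, 0.9, -5.1]
grip_width: 0.0367
```

>>> servo_tool:
  plan:
    - [[0.03, 0, 0, 0.0004, 0], [0.03, 0, 0, 0.0008, 0], [0.03, 0, 0, 0.0012, 0], [0.03, 0, 0, 0.0016, 0], [0.03, 0, 0, 0.002, 0], [0.03, 0, 0, 0.0024, 0], [0.03, 0, 0, 0.0028, 0], [0.03, 0, 0, 0.0032, 0], [0.03, 0, 0, 0.0036, 0], [0.03, 0, 0, 0.004, 0], [0.03, 0, 0, 0.004, 0], [0.03, 0, 0, 0.004, 0]]

```text
time_s: 9.55
tool_pos: [0.6054, -0.2229, 0.0841]
tool_rot: [-179.9, 0.0, 163.3]
force: [-0.4, 0.5, -3.1]
grip_width: 0.0366
```

>>> servo_tool:
  plan:
    - [[0.03, 0, 0, 0.0003, 0], [0.03, 0, 0, 0.0006, 0], [0.03, 0, 0, 0.0009, 0], [0.03, 0, 0, 0.0012, 0], [0.03, 0, 0, 0.0015, 0], [0.03, 0, 0, 0.0018, 0], [0.03, 0, 0, 0.0021, 0], [0.03, 0, 0, 0.0024, 0], [0.03, 0, 0, 0.0027, 0], [0.03, 0, 0, 0.003, 0], [0.03, 0, 0, 0.003, 0], [0.03, 0, 0, 0.003, 0]]

```text
time_s: 10.55
tool_pos: [0.6055, -0.2229, 0.0812]
tool_rot: [-179.9, 0.0, 163.3]
force: [-0.6, 0.1, -0.2]
grip_width: 0.0366
```

```bash
python3 - <<'E'
from h import *
for i in range(6): print(readout.get_obs()["force"].round(2)); read_camera("top")
E
```

```text
[-0.64  0.08 -0.24]
[-1.18  1.2  -0.5 ]
[-1.2   0.82  0.45]
[-1.61  0.74 -0.13]
[-1.82  0.05 -0.3 ]
[-0.99  0.71 -0.38]
```

The pan now carries nearly all of the weight, so I'll open gradually.

>>> servo_tool:
  plan:
    - [[0.037, 0, 0, 0, 0], [0.038, 0, 0, 0, 0], [0.039, 0, 0, 0, 0], [0.04, 0, 0, 0, 0], [0.042, 0, 0, 0, 0], [0.045, 0, 0, 0, 0], [0.05, 0, 0, 0, 0], [0.055, 0, 0, 0, 0], [0.06, 0, 0, 0, 0], [0.065, 0, 0, 0, 0], [0.065, 0, 0, 0, 0], [0.065, 0, 0, 0, 0]]
  force: 10

```text
time_s: 11.85
tool_pos: [0.6055, -0.2229, 0.0811]
tool_rot: [-179.9, 0.0, 163.3]
force: [0.0, 0.3, 0.1]
grip_width: 0.0639
```

>>> servo_tool:
  plan:
    - [[0.065, 0, 0, -0.005, 0], [0.065, 0, 0, -0.012, 0], [0.065, 0, 0, -0.022, 0], [0.065, 0, 0, -0.034, 0], [0.065, 0, 0, -0.046, 0], [0.065, 0, 0, -0.058, 0], [0.065, 0, 0, -0.07, 0], [0.065, 0, 0, -0.085, 0], [0.065, 0, 0, -0.1, 0], [0.065, 0, 0, -0.115, 0], [0.065, 0, 0, -0.13, 0], [0.065, 0, 0, -0.13, 0]]

```text
time_s: 12.85
tool_pos: [0.6073, -0.2235, 0.2157]
tool_rot: [-179.9, 0.4, 163.3]
force: [0.3, -1.2, 0.8]
grip_width: 0.0656
```

>>> servo_tool:
  plan:
    - [[0.065, 0.01, 0.02, 0, 0], [0.065, 0.02, 0.04, 0, 0], [0.065, 0.03, 0.065, 0, 0], [0.065, 0.04, 0.09, 0, 0], [0.065, 0.05, 0.115, 0, 0], [0.065, 0.06, 0.14, 0, 0], [0.065, 0.07, 0.165, 0, 0], [0.065, 0.08, 0.19, 0, 0], [0.065, 0.085, 0.21, 0, 0], [0.065, 0.09, 0.22, 0, 0], [0.065, 0.09, 0.22, 0, 0]]

```text
time_s: 13.77
tool_pos: [0.5838, 0.0166, 0.2142]
tool_rot: [-179.9, 0.3, 163.6]
force: [0.2, -0.8, -0.2]
grip_width: 0.0651
```

```bash
python3 - <<'E'
from m import *
o=readout.get_obs();print(o["time_s"],o["tool_pos"],o["force"],o["grip_width"])
ims=[]
for n in ("scene","top"):
    c=read_camera(n);P=pts(c).reshape(-1,3)
    p=P[np.hypot(P[:,0]-.6035,P[:,1]+.222)<.08]
    print(n,"knob",circ(p,.127,.145),"body",circ(p,.08,.118),"pan",circ(p,.064,.0725))
    for k,x,y,lo in(("small",.577,.2855,.028),("med",.529,.1235,.037)):
        q=P[np.hypot(P[:,0]-x,P[:,1]-y)<.025]; print(k,circ(q,lo,.1))
    ims.append(c["image"][...,::-1])
cv2.imwrite("pics/a4.png",cv2.resize(np.hstack(ims),(800,300)))
E
```

```text
13.7667 [0.5838249  0.01655577 0.21424719] [ 0.2381685  -0.79786869 -0.2489786 ] 0.06507906821088676
scene knob (array([ 0.6032, -0.2222,  0.0127,  0.6046, -0.2223,  0.1329]), 138) body (array([ 0.6037, -0.2223,  0.0194,  0.6145, -0.2217,  0.1073]), 294) pan (array([ 0.6016, -0.2222,  0.0631,  0.6094, -0.2227,  0.0689]), 2279)
small (array([0.5777, 0.2847, 0.008 , 0.5776, 0.286 , 0.033 ]), 18)
med (array([0.5289, 0.1214, 0.0089, 0.5298, 0.1217, 0.0417]), 32)
top knob (array([ 0.6047, -0.2226,  0.0127,  0.6042, -0.2218,  0.1331]), 108) body (array([ 0.6046, -0.2227,  0.0196,  0.5996, -0.2145,  0.1136]), 177) pan (array([ 0.6043, -0.2219,  0.0628,  0.6015, -0.2202,  0.0691]), 1962)
small (array([0.5768, 0.2878, 0.0074, 0.5769, 0.2863, 0.0324]), 25)
med None
```

View pics/a4.png

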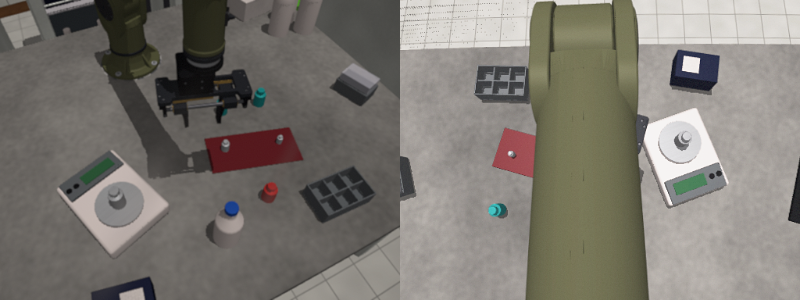

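The weight stands upright on the pan at scene (117,197) and top (684,138), within about 2 mm of centre. The pan reads 69 mm, which is 5 mm down as expected. The small weights haven't moved, and the arm is clear.

```bash
python3 -c "
from cell import env; print(env.sign_off())"
```

```text
the job is handed in; nothing more can be done
None
```

The largest check weight now stands upright on the balance pan, released, and I handed the job in at about 14 s. I gripped it along the row, carried it over and lowered it at 4–5 mm/s. I let go once the wrist force showed the pan was carrying it.

- **Centring:** both cameras put the weight within about 2 mm of the pan centre. They disagree by 1–3 mm, which is about the calibration error.
- **Upright:** the knob and body centres coincide to within about 0.5 mm.
- **Pan depth:** the pan settled at about 69 mm, or 5 mm down, as expected under this weight.
- **Other weights:** the small weight is unmoved in both views. The medium one is unmoved in the scene view, but the arm hid it from the top camera in the last check. The look-alikes were not touched.
- **Arm:** it ended well clear of the balance, touching nothing, with wrist force readings near zero.

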